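# Change the cast on the vacuum former

### The job

Get the vacuum former ready for its next dental cast: swing the heater head right round to its stop, away from over the plate, take off the cast that was left on the plate and set it teeth up in the free half of the grey work pan beside the cast already lying there. Then set the cast waiting on the bench teeth up in the middle of the plate, square to it, with its flat heel towards the column. Plaster chips, so set the casts down and never let one fall, and leave the other things on the bench where they are.

Things in the scene. Friction and masses are not known exactly. Their poses are not given: they have to be found in the camera images.
- former: Vacuum former (fixed): round dark base 200 mm across; origin under its centre on the bench, x from front (switches) to the column at the back, z up. Square perforated plate on top. A clamp frame, 150 mm wide, surrounds the plate with its top 7.5 mm below the plate's; lift handles at its sides reach y = +-110 mm, 100 mm high. Steel column, 22 mm thick, 110 mm behind the plate's centre.
- plate (a point): Centre of the top face of the former's perforated aluminium plate, 108 x 108 mm, 120 mm above the bench; axes as the former's.
- heater_pivot (a point): Point on the column's vertical axis, at the height of the underside of the heater head (235 mm above the bench).
- heater (a joint): Swing of the heater head about the column (rad): 0 = over the plate; grows as it swings level to the former's -y side (counter-clockwise from above), stop at 2.2. Stiff (about 1.5 N at the knob), stays where left. Head: black box 130 x 130 mm, underside 235 mm and top 273 mm above the bench, from 45 to 175 mm from the column's axis.
- heater_knob (a point): Middle of the round upright black knob on top of the heater head: 26 mm in diameter, 30 mm high (281 to 311 mm above the bench), 150 mm from the column's axis. Can be pinched from above.
- old_cast_center (a point): Centre of the plaster cast left on the plate, 16 mm above its underside. A cast is U-shaped from above: 62 mm long (x), 56 mm wide (y), about 33 mm high; rounded front at -x, flat heel at +x; its sides are flat and parallel from 3 mm in front of this point back to the heel and 22 mm high; an arch of teeth stands on top. About 0.13 kg.
- new_cast_center (a point): Centre of the plaster cast waiting alone on the bench (same sizes and axes as the other cast: front at -x, flat heel at +x, this point 16 mm above its underside).
- new_cast_heel (a point): Middle of the flat heel face of the waiting cast, 31 mm from its centre along its +x, 16 mm above its underside; axes as the cast's.
- pan: Grey open work pan (fixed), 165 mm (x) by 245 mm (y), 36 mm high, walls and floor 3 mm; origin under its centre on the bench. One cast already lies in its +y half; the -y half is free.
- pan_floor (a point): Centre of the pan's inner floor, 3 mm above the bench; axes as the pan's.
- pair_cast_center (a point): Centre of the cast already lying in the pan (same sizes as the others); to be left there.
- bowl: Dark rubber mixing bowl, 116 mm wide, 75 mm high, loose, origin under its centre; bystander.
- spatula: Plaster spatula with wooden handle, 190 mm long, lying loose on the bench; bystander.
- sealer: White bottle, 48 mm thick, 110 mm high, loose, origin under its centre; bystander.
- blanks: Cardboard box of sheet blanks, 135 x 135 x 45 mm, loose, origin under its centre; bystander.
- bench_pin: Stepped wooden block, 70 x 55 x 44 mm, loose, origin under its centre; bystander.
There are look-alikes about, which are no part of the job. Leave any orange look-alike of the part that bears old_cast_center alone. Leave any green look-alike of the part that bears new_cast_center alone.

How it is judged:
On the way, in this order (a step that is already met when the one before it is completed fails the run):
1. the heater head has been swung round to its stop (2.0 rad or more) (value of joint heater above 2 rad), for 0.2 s.
2. the old cast stands in the free half of the pan (height (world z) of old_cast_center below 0.026 m and angle between old_cast_center's own z axis and vertical below 0.12 rad and y of old_cast_center in the frame of pan between -0.12 and 0.01 m and x of old_cast_center in the frame of pan between -0.08 and 0.08 m), for 0.2 s.
At the end, for the whole second after the job is handed in: Heater at its stop (2.0 rad or more). Old cast teeth up on the floor of the pan's free (-y) half (tilt under 0.12 rad). New cast teeth up on the plate: within 12 mm of its centre and 0.26 rad of square (tilt under 0.1), heel to the column. Both at rest (all of step 2 and value of joint heater above 2 rad and distance between new_cast_center and plate below 0.024 m and horizontal distance between new_cast_center and plate below 0.012 m and angle between new_cast_center's own z axis and vertical below 0.1 rad and angle between the x axis of new_cast_center and the x axis of plate, either way round below 0.26 rad and x of new_cast_heel in the frame of plate above 0.01 m and linear speed of each of new_cast, old_cast below 0.02 m/s); the robot touches nothing.
It fails at once if a cast is let fall (moves faster than 0.7 m/s while the fingers do not hold it, as after a fall of 25 mm) ((contact force between the fingers and old_cast below 0.1 N and linear speed of old_cast above 0.7 m/s) or (contact force between the fingers and new_cast below 0.1 N and linear speed of new_cast above 0.7 m/s)).
It fails at once if the cast already in the pan is pushed by more than 25 mm (distance of pair_cast_center from where it was at the start of the episode above 0.025 m).
It fails at once if another thing on the bench is moved by more than 25 mm (distance of any of bowl, spatula, sealer, blanks, bench_pin from where it was at the start of the episode above 0.025 m).
It also fails if it takes over 72 s, if anything falls off the work surface, if the arm or the gripper's body presses on something with over 40 N, if the wrist force passes 120 N, or if a joint passes its speed limit or range.

### The arm

A 7-joint arm with a two-finger parallel gripper is mounted at the origin on the work surface. World frame = base frame: x ahead of the robot, y to its left, z up, the work surface at z = 0. Lengths are in m, angles in rad, forces in N, time in s.
With the tool pointing down it reaches from about 0.35 to 0.9 m from the base axis. Payload 8.1 kg.
Tool frame: the origin (TCP) lies midway between the tips of the shut fingers; the grasp point (between the pads) lies 19 mm behind it; z points along the fingers, y is the line along which they close (so a half turn about z gives the same grasp; the last joint's range is limited). The gripper opens to 92 mm and grips with 3 to 60 N. Pads are 19 mm wide; open, the fingers measure 130 mm over their backs; the gripper's body (75 mm by 190 mm) begins 47 mm behind the grasp point.
Start: joints at [1.205, 0.434, 0.025, 1.573, -0.012, 1.134, -0.075], TCP at [0.162, -0.604, 0.227] pointing down, gripper open.
Joint ranges: [-2.62, 2.62], [-0.44, 2.09], [-1.27, 1.32], [0.08, 2.57], [-1.32, 4.46], [0.12, 2], [-2.74, 2.74]. Speed limits (rad/s): [2.22, 2.22, 3.01, 3.01, 3.14, 3.14, 3.14].

### API

Orientations are given as a rotation vector (axis times angle).
In Python, from bench import status, optics, bot gives the robot as it stands. The module is installed in compiled form; this text tells all that it offers.
- The arm moves only by the tool carry_out, never from a script. Its argument "motion" is one flat list of numbers, 7 for each row, row after row: the shift along the tool's x, y, z in m, then the turn, a rotation vector about the tool's x, y, z in rad, then the opening in per cent of the stroke, from 0 (shut) to 100 (fully open). In form: [x, y, z, wx, wy, wz, grip, x, y, z, wx, wy, wz, grip, ...]. A call has 1 to 20 rows; each row is the pose to reach, as a shift and turn from the pose commanded when the call began, along the tool's axes at that moment; what a row does not reach only later rows make up. A row lasts 1/12 s, in which the tool goes at most 41.7 mm and 7.16 degrees, less where a joint would pass 70% of its speed; a pose out of reach is approached as far as the arm can. A call with a gripper value outside its range is refused whole. The fingers move at their own pace and stop on an object; the grip force is fixed at half the most. Time passes only in rows, so rows that repeat a pose let the fingers close. It gives the time, the measured TCP pose, the force, the opening and the grip force at its end, in the units of the state.
- status.observe(): the state, without advancing time (a new reading comes with each control period).
- optics.capture(name): name is "scene" or "side" or "wrist"; returns a dict with "image" (384x512x3 uint8, red, green, blue), "z_map" (384x512 float32, m along the optical axis (not along the pixel's ray), 0 where there is no reading), "fx", "fy", "cx", "cy" (pixels), "camera_from_world" (4x4, takes a point from world to camera coordinates); the wrist camera has in their place "tool_from_camera" (4x4, takes a point from camera to tool coordinates, whose origin is the TCP and whose axes are the flange's). Camera axes: x right, y down, z forward; pixel columns grow to the right and rows downward; lengths in m; the calibration is good to about 2 mm. The wrist camera is an equidistant fisheye: a pixel r from the principal point sees the ray r / f radians off the axis. A picture is of the moment at which its call begins: read the wrist's pose just before it.
- bot.hand_in(): hands the job in; it is judged then, once.
The state is a dict: "time": time; "joints": joint angles; "qd": joint speeds; "joint_efforts": joint torques, N m; "eef_pos": TCP position; "eef_rot": TCP orientation; "wrist_force": force on the tool from outside, world axes, zero at the start; "moment": the same for the moment, N m; "grip_width": finger opening in m; "grasp_force": force on a finger pad.
Only numpy, scipy, OpenCV 4.12 (cv2) and the standard library are available. Lean on these libraries where they do the work, as an engineer would, in place of code of your own. Each camera call takes 0.05 s, during which the arm holds its last target. There are 200 camera calls.

## Working session

There is one attempt and no reset: what is moved stays moved. The work goes in short steps, Python scripts to look and compute and a tool call to move; the robot and the scene stay as the last step left them, time stands still between calls to the robot, and variables do not carry over. Pictures are saved under pics/ and viewed, at most 10 in all, crops included, and the job is handed in when it is done.

Besides the shell and the picture viewer there is one more tool, called after "Emit:" as name(argument=value, ...) on one line, values as JSON. carry_out: Moves the arm, as the interface text tells. Its arguments: {"type":"object","properties":{"motion":{"type":"array","items":{"type":"number"}}},"required":["motion"]}

```bash
mkdir -p pics; cat > h.py <<'E'
import numpy as np, cv2
from bench import status, optics, bot
def snap(n,f=None):
    c=optics.capture(n); np.savez('last_'+n+'.npz',**c)
    cv2.imwrite('pics/'+(f or n)+'.png',c['image'][:,:,::-1]); return c
def cloud(c):
    v,u=np.mgrid[:384,:512]; z=c['z_map']
    p=np.stack([(u-c['cx'])/c['fx']*z,(v-c['cy'])/c['fy']*z,z],-1)
    T=np.linalg.inv(c['camera_from_world']); return p@T[:3,:3].T+T[:3,3]
E
python3 - <<'E'
from h import *
print(status.observe())
for n in('scene','side'):
    c=snap(n); print(n,c['fx'],np.linalg.inv(c['camera_from_world']).round(3))
a=[cv2.imread(f'pics/{n}.png') for n in('scene','side')]
for n,i in zip(('scene','side'),a): cv2.imwrite(f'pics/{n}_b.png',cv2.resize(i,(800,600),interpolation=cv2.INTER_CUBIC))
E
```

```text
{'time': 0.0, 'joints': array([ 1.20539142,  0.4352094 ,  0.02498588,  1.57408347, -0.01160461,
        1.13400531, -0.07510022]), 'qd': array([ 0.00099032, -0.00072552, -0.00069808,  0.00069058, -0.00013838,
        0.00055279, -0.00145524]), 'joint_efforts': array([-1.94440017e-04, -6.67859387e+01,  9.85161178e-01, -3.14466977e+01,
       -6.04598341e-02,  4.30716283e-02,  1.51643935e-04]), 'eef_pos': array([ 0.16217631, -0.60306735,  0.22595884]), 'eef_rot': array([-3.11301783e+00, -4.11296595e-01,  5.41744447e-04]), 'wrist_force': array([-0.38516365, -0.99780591,  0.17432098]), 'moment': array([ 0.02563974, -0.0469873 ,  0.01819836]), 'grasp_force': 0.0, 'grip_width': 0.09160301472493716}
scene 435.57201870302526 [[ 0.104  0.837 -0.537  1.401]
 [ 0.995 -0.084  0.061 -0.065]
 [ 0.006 -0.54  -0.841  1.536]
 [ 0.     0.     0.     1.   ]]
side 370.8929226665585 [[-0.884 -0.214  0.415  0.07 ]
 [-0.467  0.443 -0.765  0.946]
 [-0.02  -0.87  -0.492  0.786]
 [ 0.     0.     0.     1.   ]]
```

View pics/scene_b.png

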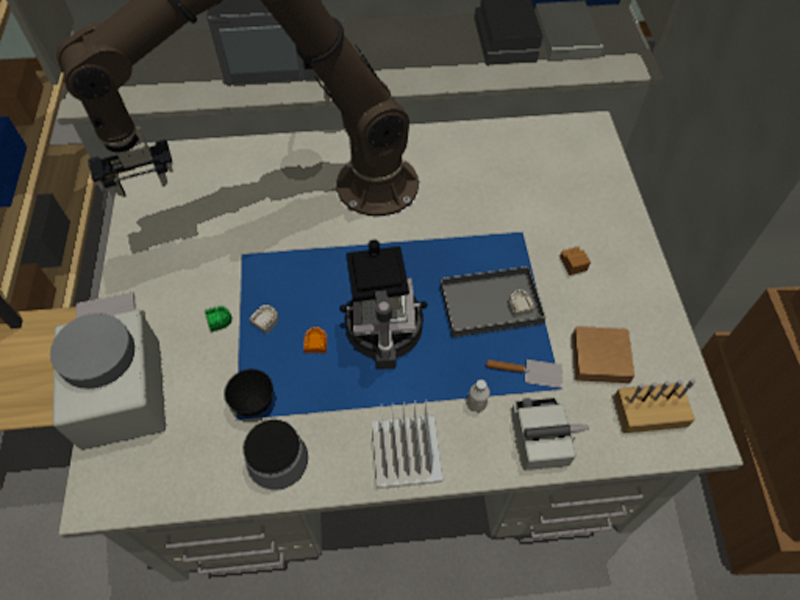

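View pics/side_b.png

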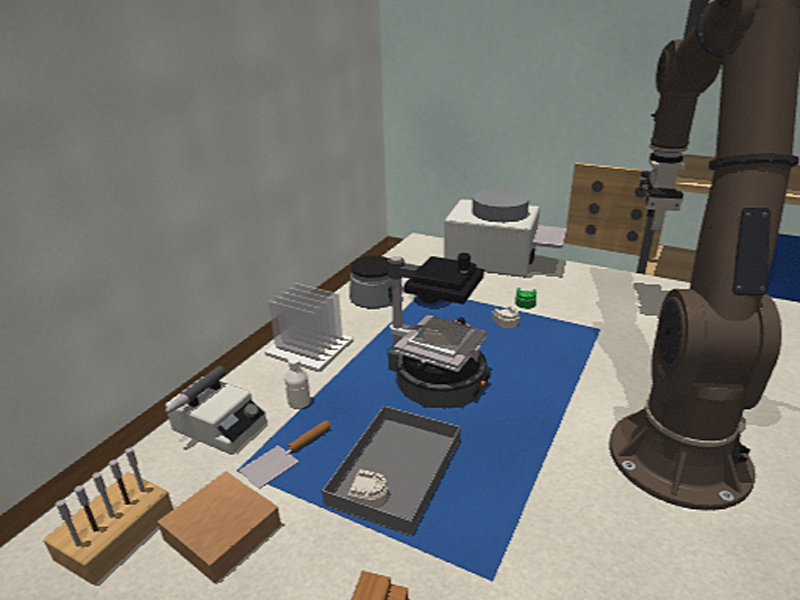

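The scene view shows the former in the middle (heater at (377,270), knob at (375,247)). The waiting white cast is at (264,318), with green and orange look-alikes at (218,318) and (315,340). The pan is at (492,302) with the paired cast at (521,300).

```bash
python3 - <<'E'
from h import *
s=np.load('last_scene.npz'); P=cloud(s); im=s['image']
d=np.load('last_side.npz'); Q=cloud(d)
k=0.64
for n,u,v in [('knob',375,243),('column',383,305),('newcast',264,318),('pair',521,300),('orange',315,340),('green',218,318),('bowl',250,393),('sealer',480,385),('head c',377,270)]:
    print(n,P[int(v*k),int(u*k)].round(3))
def obb(m,n,P):
    p=P[m][:,:2].astype(np.float32); print(n,m.sum(),p.mean(0).round(3),cv2.minAreaRect(p),P[m][:,2].max().round(3))
R=lambda x0,x1,y0,y1,z0,z1,P:(P[...,0]>x0)&(P[...,0]<x1)&(P[...,1]>y0)&(P[...,1]<y1)&(P[...,2]>z0)&(P[...,2]<z1)
c=P[int(270*k),int(377*k)]
for nm,PP in(('scene',P),('side',Q)):
    obb(R(c[0]-.15,c[0]+.1,c[1]-.15,c[1]+.15,.262,.278,PP),'head top '+nm,PP)
    obb(R(c[0]-.2,c[0]+.1,c[1]-.15,c[1]+.15,.285,.33,PP),'knob '+nm,PP)
    w=P[int(318*k),int(264*k)]
    obb(R(w[0]-.06,w[0]+.06,w[1]-.05,w[1]+.06,.008,.06,PP),'new '+nm,PP)
    w=P[int(300*k),int(492*k)]
    obb(R(w[0]-.15,w[0]+.15,w[1]-.2,w[1]+.2,.030,.038,PP),'pan rim '+nm,PP)
    obb(R(c[0]-.1,c[0]+.15,c[1]-.1,c[1]+.1,.116,.123,PP),'plate '+nm,PP)
    obb(R(c[0]-.1,c[0]+.13,c[1]-.1,c[1]+.1,.126,.165,PP),'old '+nm,PP)
a=im[180:235,130:215][:,:,::-1]; a=cv2.resize(a,None,fx=5,fy=5,interpolation=cv2.INTER_CUBIC)
b=d['image'][190:265,235:325][:,:,::-1]; b=cv2.resize(b,None,fx=4,fy=4,interpolation=cv2.INTER_CUBIC)
o=np.zeros((max(a.shape[0],b.shape[0]),a.shape[1]+b.shape[1],3),np.uint8); o[:a.shape[0],:a.shape[1]]=a;o[:b.shape[0],a.shape[1]:]=b
cv2.imwrite('pics/crop1.png',o); print(o.shape)
E
```

```text
knob [ 0.457 -0.033  0.31 ]
column [ 0.606 -0.029  0.28 ]
newcast [ 0.453 -0.335  0.026]
pair [0.474 0.338 0.037]
orange [ 0.532 -0.204  0.026]
green [ 1.401 -0.065  1.536]
bowl [ 0.655 -0.367  0.007]
sealer [0.74  0.179 0.114]
head c [ 0.507 -0.035  0.277]
head top scene 743 [ 0.51  -0.036] ((0.5221059322357178, -0.03475914150476456), (0.1673302948474884, 0.1260429173707962), 4.0533013343811035) 0.278
knob scene 58 [ 0.462 -0.038] ((0.45877376198768616, -0.037947431206703186), (0.021669650450348854, 0.023106355220079422), 14.839414596557617) 0.318
new scene 215 [ 0.452 -0.333] ((0.4514283835887909, -0.3414383828639984), (0.11493285000324249, 0.0822109803557396), 0.9114530086517334) 0.042
pan rim scene 242 [0.463 0.29 ] ((0.4658415913581848, 0.2982978820800781), (0.32536354660987854, 0.20619893074035645), 88.39521026611328) 0.038
plate scene 247 [ 0.531 -0.026] ((0.5248380899429321, -0.025999680161476135), (0.1457449197769165, 0.19485411047935486), 87.00446319580078) 0.123
old scene 99 [ 0.543 -0.014] ((0.5494423508644104, -0.01526225358247757), (0.12605945765972137, 0.10730900615453
[... 217 characters left out ...]
607734680176, -0.029540926218032837), (0.025189554318785667, 0.024741144850850105), 36.42230987548828) 0.313
new side 166 [ 0.446 -0.318] ((0.44647911190986633, -0.3254464268684387), (0.05897531285881996, 0.06646718084812164), 47.55048751831055) 0.038
pan rim side 661 [0.461 0.285] ((0.4566890001296997, 0.27181726694107056), (0.40802687406539917, 0.19781412184238434), 85.62506866455078) 0.038
plate side 339 [ 0.49  -0.005] ((0.5125857591629028, -0.02443276345729828), (0.12555956840515137, 0.19066578149795532), 76.17019653320312) 0.123
old side 330 [ 0.513 -0.003] ((0.5379367470741272, -0.0026247799396514893), (0.14913301169872284, 0.05766547471284866), 2.7097716331481934) 0.164
(300, 785, 3)
```

View pics/crop1.png

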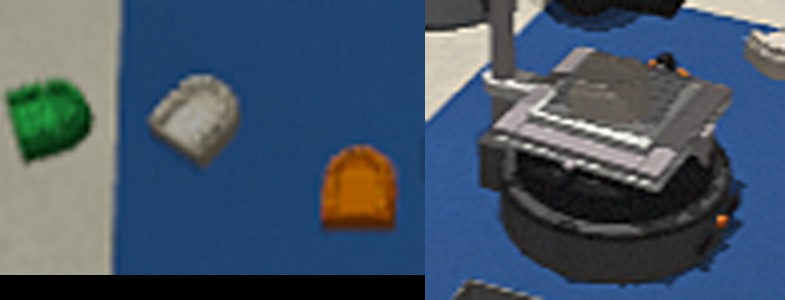

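```bash
cat >> h.py <<'E'
from scipy.spatial.transform import Rotation as Ro
def plan(*ts):
    """world targets (x,y,z,psi): tool-down, tool x at yaw psi -> tool-frame shift and turn from now"""
    s=status.observe(); R=Ro.from_rotvec(s['eef_rot'])
    print('t',round(s['time'],2),'pos',s['eef_pos'].round(4),'psi',np.arctan2(*R.as_matrix()[[1,0],0]).round(3),'tilt',R.as_matrix()[2,2].round(4),'w',round(float(s['grip_width']),4))
    for x,y,z,p in ts:
        G=Ro.from_matrix(np.array([[np.cos(p),np.sin(p),0],[np.sin(p),-np.cos(p),0],[0,0,-1]]))
        print(np.r_[R.inv().apply(np.array([x,y,z])-s['eef_pos']),(R.inv()*G).as_rotvec()].round(4).tolist())
def wcloud(c,s):
    v,u=np.mgrid[:384,:512]; a=(u-c['cx'])/c['fx']; b=(v-c['cy'])/c['fy']; r=np.hypot(a,b)+1e-9
    t=np.tan(np.minimum(r,1.5))/r; z=c['z_map']; p=np.stack([a*t*z,b*t*z,z],-1)
    T=c['tool_from_camera']; p=p@T[:3,:3].T+T[:3,3]
    return Ro.from_rotvec(s['eef_rot']).apply(p.reshape(-1,3)).reshape(p.shape)+s['eef_pos']
def wsnap(f):
    s=status.observe(); c=snap('wrist',f); np.savez('last_wrist.npz',pose=np.r_[s['eef_pos'],s['eef_rot']],P=wcloud(c,s),**c); return c
E
python3 - <<'E'
from h import *
plan((.2,-.5,.42,0),(.43,-.033,.42,0))
P=cloud(np.load('last_scene.npz'))
m=(abs(P[...,0]-.62)<.06)&(abs(P[...,1]+.03)<.06)&(P[...,2]>.2)
for z in np.arange(.2,.4,.02):
    q=P[m&(P[...,2]>z)&(P[...,2]<z+.02)]
    if len(q): print(z.round(2),len(q),q.min(0).round(3),q.max(0).round(3))
c=optics.capture('wrist');print(c['tool_from_camera'].round(3),c['fx'])
E
```

```text
t 0.1 pos [ 0.1622 -0.6031  0.226 ] psi 0.263 tilt -1.0 w 0.092
[0.0633, -0.09, -0.1939, -0.0014, 0.0003, 0.2627]
[0.4066, -0.4813, -0.1933, -0.0014, 0.0003, 0.2627]
0.2 16 [ 0.61  -0.038  0.203] [ 0.617 -0.02   0.22 ]
0.22 7 [ 0.615 -0.038  0.221] [ 0.621 -0.024  0.239]
0.24 80 [ 0.56 -0.09  0.24] [0.627 0.027 0.26 ]
0.26 133 [ 0.56 -0.05  0.26] [ 0.625 -0.012  0.28 ]
0.28 7 [ 0.599 -0.04   0.28 ] [ 0.623 -0.019  0.283]
[[-0.001 -0.955 -0.297  0.081]
 [ 1.    -0.001 -0.001  0.001]
 [ 0.001 -0.297  0.955 -0.158]
 [ 0.     0.     0.     1.   ]] 297.3186396354542
```

Emit:
carry_out(motion=[0.063, -0.09, -0.194, 0, 0, 0.2627, 100, 0.063, -0.09, -0.194, 0, 0, 0.2627, 100, 0.063, -0.09, -0.194, 0, 0, 0.2627, 100, 0.063, -0.09, -0.194, 0, 0, 0.2627, 100, 0.4066, -0.4813, -0.1933, 0, 0, 0.2627, 100, 0.4066, -0.4813, -0.1933, 0, 0, 0.2627, 100, 0.4066, -0.4813, -0.1933, 0, 0, 0.2627, 100, 0.4066, -0.4813, -0.1933, 0, 0, 0.2627, 100, 0.4066, -0.4813, -0.1933, 0, 0, 0.2627, 100, 0.4066, -0.4813, -0.1933, 0, 0, 0.2627, 100, 0.4066, -0.4813, -0.1933, 0, 0, 0.2627, 100, 0.4066, -0.4813, -0.1933, 0, 0, 0.2627, 100, 0.4066, -0.4813, -0.1933, 0, 0, 0.2627, 100, 0.4066, -0.4813, -0.1933, 0, 0, 0.2627, 100, 0.4066, -0.4813, -0.1933, 0, 0, 0.2627, 100, 0.4066, -0.4813, -0.1933, 0, 0, 0.2627, 100, 0.4066, -0.4813, -0.1933, 0, 0, 0.2627, 100, 0.4066, -0.4813, -0.1933, 0, 0, 0.2627, 100, 0.4066, -0.4813, -0.1933, 0, 0, 0.2627, 100, 0.4066, -0.4813, -0.1933, 0, 0, 0.2627, 100])

```text
time: 1.82
eef_pos: [0.4298, -0.0334, 0.4197]
eef_rot: [3.141, 0.002, -0.001]
wrist_force: [-0.2, -0.5, 0.8]
grip_width: 0.0919
grasp_force: 0.0
```

```bash
python3 - <<'E'
from h import *
c=wsnap('w1'); P=np.load('last_wrist.npz')['P']
print(status.observe()['eef_pos'].round(4))
def rect(n,m,k=3):
    m=cv2.morphologyEx(m.astype(np.uint8),cv2.MORPH_OPEN,np.ones((k,k)))>0
    if m.sum()<5: print(n,'none');return
    p=P[m]; print(n,m.sum(),p.mean(0).round(4),[np.round(a,4) for a in cv2.minAreaRect(p[:,:2].astype(np.float32))])
X,Y,Z=[P[...,i] for i in range(3)]
near=(X>.35)&(X<.75)&(abs(Y+.03)<.15)
rect('knob',near&(Z>.302)&(Z<.32)&(X<.52)); rect('head',near&(Z>.266)&(Z<.28)&(X<.57)); rect('hub',near&(Z>.275)&(Z<.295)&(X>.58))
cv2.imwrite('pics/w1b.png',cv2.resize(c['image'][:,:,::-1],(800,600)))
E
```

```text
[ 0.4296 -0.0343  0.4196]
knob 618 [ 0.4583 -0.0363  0.3103] [array([ 0.4578, -0.0363]), array([0.025 , 0.0253]), np.float64(89.0252)]
head 9209 [ 0.5003 -0.0341  0.273 ] [array([ 0.4973, -0.0341]), array([0.1042, 0.1037]), np.float64(3.1374)]
hub 296 [ 0.6051 -0.0283  0.2771] [array([ 0.6044, -0.0284]), array([0.017 , 0.0211]), np.float64(0.3134)]
```

View pics/w1b.png

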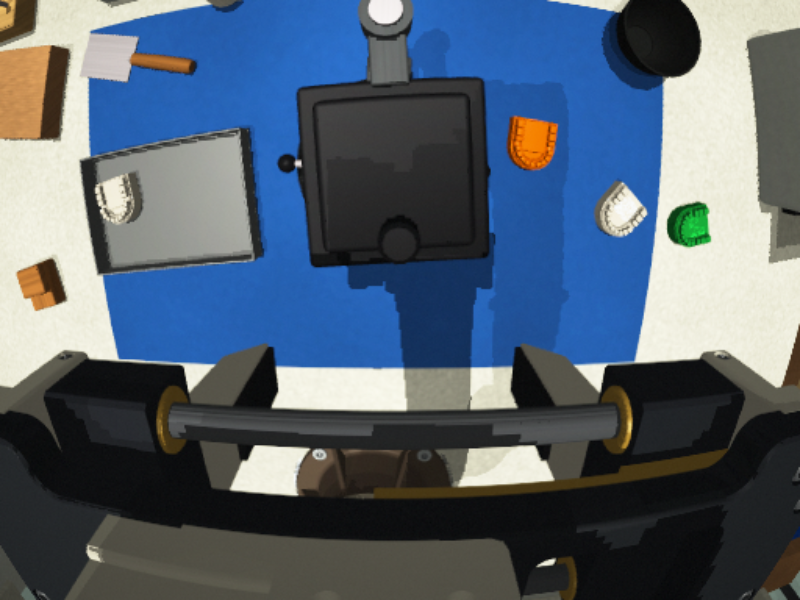

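The wrist view shows the heater head at (395,175), its knob at (400,240) and the column hub at (385,15). The pan is clear at upper left and the white cast is at (621,210).

```bash
python3 - <<'E'
from h import *
plan((.458,-.0363,.284,.055))
E
```

```text
t 1.87 pos [ 0.4296 -0.0343  0.4196] psi -0.001 tilt -1.0 w 0.0921
[0.0286, 0.0019, 0.1356, 0.0005, 0.001, -0.0559]
```

Emit:
carry_out(motion=[0.0286, 0.002, 0.06, 0, 0, -0.056, 100, 0.0286, 0.002, 0.1, 0, 0, -0.056, 100, 0.0286, 0.002, 0.1356, 0, 0, -0.056, 100, 0.0286, 0.002, 0.1356, 0, 0, -0.056, 100, 0.0286, 0.002, 0.1356, 0, 0, -0.056, 0, 0.0286, 0.002, 0.1356, 0, 0, -0.056, 0, 0.0286, 0.002, 0.1356, 0, 0, -0.056, 0, 0.0286, 0.002, 0.1356, 0, 0, -0.056, 0, 0.0286, 0.002, 0.1356, 0, 0, -0.056, 0, 0.0286, 0.002, 0.1356, 0, 0, -0.056, 0, 0.0286, 0.002, 0.1356, 0, 0, -0.056, 0, 0.0286, 0.002, 0.1356, 0, 0, -0.056, 0])

```text
time: 2.87
eef_pos: [0.4587, -0.0352, 0.2848]
eef_rot: [3.14, 0.088, 0.001]
wrist_force: [0.3, 0.8, 0.2]
grip_width: 0.043
grasp_force: 0.0
```

```bash
python3 - <<'E'
from h import *
s=status.observe(); print(s['grasp_force'],s['wrist_force'])
c=np.array([.608,-.0285])
T=[]
for i in range(1,20):
    q=min(i*.125,2.2); a=np.pi+.055+q; p=c+.15*np.r_[np.cos(a),np.sin(a)]
    T.append((*p,.284,.055+q/2))
plan(*T)
E
```

```text
0.0 [0.33749205 0.76817735 0.21359548]
t 2.87 pos [ 0.4587 -0.0352  0.2848] psi 0.056 tilt -1.0 w 0.043
[0.0005, 0.0203, 0.0008, 0.0003, -0.0007, -0.0614]
[0.004, 0.0387, 0.0008, 0.0003, -0.0006, -0.1239]
[0.0098, 0.0565, 0.0008, 0.0003, -0.0006, -0.1864]
[0.0177, 0.0735, 0.0008, 0.0003, -0.0006, -0.2489]
[0.0277, 0.0894, 0.0008, 0.0003, -0.0006, -0.3114]
[0.0395, 0.1039, 0.0009, 0.0004, -0.0006, -0.3739]
[0.0531, 0.1168, 0.0009, 0.0004, -0.0006, -0.4364]
[0.0682, 0.1279, 0.0009, 0.0004, -0.0006, -0.4989]
[0.0846, 0.137, 0.0009, 0.0004, -0.0006, -0.5614]
[0.1019, 0.144, 0.0009, 0.0004, -0.0006, -0.6239]
[0.1201, 0.1488, 0.0009, 0.0005, -0.0005, -0.6864]
[0.1386, 0.1513, 0.0009, 0.0005, -0.0005, -0.7489]
[0.1574, 0.1515, 0.0009, 0.0005, -0.0005, -0.8114]
[0.176, 0.1494, 0.001, 0.0005, -0.0005, -0.8739]
[0.1942, 0.1449, 0.001, 0.0005, -0.0005, -0.9364]
[0.2117, 0.1382, 0.001, 0.0006, -0.0005, -0.9989]
[0.2282, 0.1294, 0.001, 0.0006, -0.0005, -1.0614]
[0.2375, 0.1231, 0.001, 0.0006, -0.0005, -1.0989]
[0.2375, 0.1231, 0.001, 0.0006, -0.0005, -1.0989]
```

Emit:
carry_out(motion=[0, 0, 0, 0, 0, 0, 0, 0, 0, 0, 0, 0, 0, 0, 0, 0, 0, 0, 0, 0, 0, 0, 0, 0, 0, 0, 0, 0, 0, 0, 0, 0, 0, 0, 0])

```text
time: 3.28
eef_pos: [0.4586, -0.0353, 0.2844]
eef_rot: [3.14, 0.088, -0.0]
wrist_force: [0.4, -0.3, 0.1]
grip_width: 0.0251
grasp_force: 30.0
```

Emit:
carry_out(motion=[0.0005, 0.0195, 0, 0, 0, -0.0614, 0, 0.004, 0.038, 0, 0, 0, -0.124, 0, 0.0098, 0.056, 0, 0, 0, -0.186, 0, 0.0177, 0.073, 0, 0, 0, -0.249, 0, 0.0277, 0.089, 0, 0, 0, -0.311, 0, 0.0395, 0.1035, 0, 0, 0, -0.374, 0, 0.053, 0.1165, 0, 0, 0, -0.436, 0, 0.068, 0.1275, 0, 0, 0, -0.499, 0, 0.0845, 0.1365, 0, 0, 0, -0.561, 0, 0.102, 0.1435, 0, 0, 0, -0.624, 0, 0.12, 0.1485, 0, 0, 0, -0.686, 0, 0.1385, 0.151, 0, 0, 0, -0.749, 0, 0.157, 0.151, 0, 0, 0, -0.811, 0, 0.176, 0.149, 0, 0, 0, -0.874, 0, 0.194, 0.1445, 0, 0, 0, -0.936, 0, 0.2115, 0.138, 0, 0, 0, -0.999, 0, 0.228, 0.129, 0, 0, 0, -1.061, 0, 0.236, 0.124, 0, 0, 0, -1.09, 0, 0.236, 0.124, 0, 0, 0, -1.09, 0, 0.236, 0.124, 0, 0, 0, -1.09, 0])

```text
time: 4.95
eef_pos: [0.6919, -0.1466, 0.2823]
eef_rot: [-2.631, -1.698, 0.031]
wrist_force: [-41.2, -0.3, 12.2]
grip_width: 0.0253
grasp_force: 30.0
```

```bash
python3 - <<'E'
from h import *
s=status.observe(); print(s['grasp_force'],s['wrist_force'])
d=s['eef_pos'][:2]-np.array([.608,-.0285]); print(np.hypot(*d),(np.arctan2(d[1],d[0])-np.pi-.055)%(2*np.pi))
x,y,z=s['eef_pos']; p=np.arctan2(*Ro.from_rotvec(s['eef_rot']).as_matrix()[[1,0],0])
plan((x,y,.40,p),(.43,-.10,.40,.05))
E
```

```text
30.003342988193253 [-41.2244346   -0.2947221   12.15371386]
0.1448462168190578 2.133492717040479
t 4.95 pos [ 0.6919 -0.1466  0.2823] psi 1.146 tilt -0.9998 w 0.0253
[-0.0013, -0.0023, -0.1177, -0.0193, 0.0109, -0.0001]
[-0.0667, -0.26, -0.112, -0.0114, 0.0204, 1.0959]
```

Emit:
carry_out(motion=[-0.0016, -0.0036, 0, 0, 0, 0, 0, -0.0016, -0.0036, 0, 0, 0, 0, 50, -0.0016, -0.0036, 0, 0, 0, 0, 60, -0.0016, -0.0036, 0, 0, 0, 0, 60, -0.0016, -0.0036, 0, 0, 0, 0, 60, -0.0016, -0.0036, 0, 0, 0, 0, 60, -0.0016, -0.0036, -0.04, 0, 0, 0, 60, -0.0016, -0.0036, -0.08, 0, 0, 0, 100, -0.0016, -0.0036, -0.12, 0, 0, 0, 100, -0.065, -0.26, -0.115, 0, 0, 1.096, 100, -0.065, -0.26, -0.115, 0, 0, 1.096, 100, -0.065, -0.26, -0.115, 0, 0, 1.096, 100, -0.065, -0.26, -0.115, 0, 0, 1.096, 100, -0.065, -0.26, -0.115, 0, 0, 1.096, 100, -0.065, -0.26, -0.115, 0, 0, 1.096, 100, -0.065, -0.26, -0.115, 0, 0, 1.096, 100, -0.065, -0.26, -0.115, 0, 0, 1.096, 100, -0.065, -0.26, -0.115, 0, 0, 1.096, 100, -0.065, -0.26, -0.115, 0, 0, 1.096, 100])

```text
time: 6.53
eef_pos: [0.4374, -0.0977, 0.4]
eef_rot: [3.14, 0.072, 0.002]
wrist_force: [0.0, 0.5, -0.9]
grip_width: 0.092
grasp_force: 0.0
```

```bash
python3 - <<'E'
from h import *
plan()
c=wsnap('w2'); P=np.load('last_wrist.npz')['P']
cv2.imwrite('pics/w2b.png',cv2.resize(c['image'][:,:,::-1],(800,600)))
X,Y,Z=[P[...,i] for i in range(3)]
def rect(n,m,k=3):
    m=cv2.morphologyEx(m.astype(np.uint8),cv2.MORPH_OPEN,np.ones((k,k)))>0
    if m.sum()<5: print(n,'none');return
    p=P[m]; print(n,m.sum(),p.mean(0).round(4),[np.round(a,4) for a in cv2.minAreaRect(p[:,:2].astype(np.float32))])
kn=(Z>.300)&(Z<.32)&(X>.55); rect('knob',kn)
pl=(abs(X-.5)<.12)&(abs(Y+.03)<.12)
rect('plate',pl&(Z>.117)&(Z<.123)); rect('old',pl&(Z>.128)&(Z<.16)&(X<.57))
rect('new',(X<.53)&(X>.38)&(Y<-.26)&(Y>-.385)&(Z>.008)&(Z<.05))
rect('pan rim',(Y>.08)&(Z>.030)&(Z<.040)&(X<.58)&(X>.33),1)
E
```

```text
t 6.53 pos [ 0.4374 -0.0977  0.4   ] psi 0.046 tilt -1.0 w 0.092
knob none
plate 3545 [ 0.498  -0.031   0.1201] [array([ 0.4969, -0.0229]), array([0.1093, 0.1084]), np.float64(87.5179)]
old 1544 [ 0.4982 -0.014   0.1467] [array([ 0.495 , -0.0129]), array([0.0618, 0.0568]), np.float64(12.0042)]
new 854 [ 0.4485 -0.3261  0.0249] [array([ 0.446 , -0.3276]), array([0.0561, 0.0632]), np.float64(50.7894)]
pan rim 1055 [0.4534 0.2924 0.0349] [array([0.4371, 0.3214]), array([0.374 , 0.2526]), np.float64(83.8142)]
```

View pics/w2b.png

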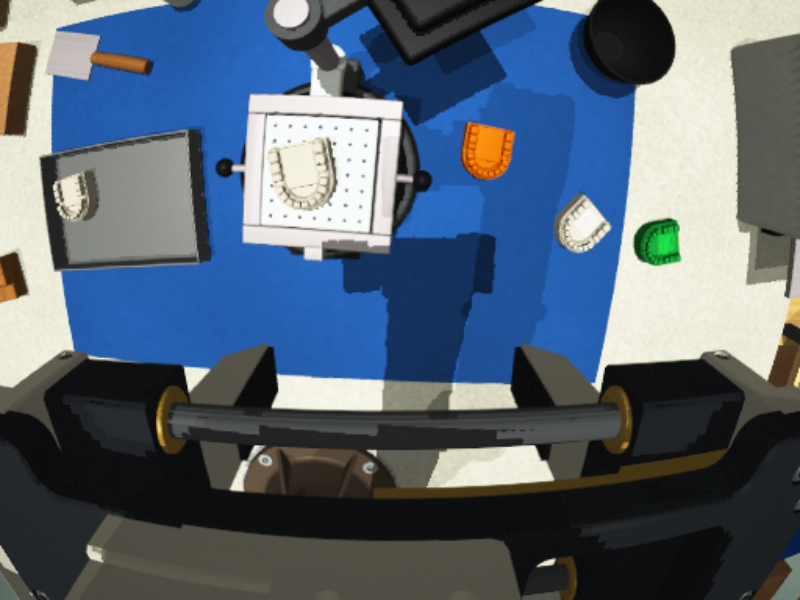

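The heater is off the plate (head at (440,20)). The old cast lies at (302,175), yaw about +12°, heel towards the column. The new cast is at (582,224) with its heel to the upper right.

```bash
python3 - <<'E'
from h import *
print(status.observe()['joints'].round(3))
P=np.load('last_wrist.npz')['P'];X,Y,Z=[P[...,i] for i in range(3)]
S=cloud(snap('scene','s2').copy() if 0 else np.load('last_scene.npz'))
for nm,A in(('wrist',P),('scene',S)):
    X,Y,Z=[A[...,i] for i in range(3)]
    m=((X>.33)&(X<.6)&(Y>.12)&(Y<.45)&(Z>.030)&(Z<.040)).astype(np.uint8)
    n,l,st,ce=cv2.connectedComponentsWithStats(m,connectivity=8)
    for i in np.argsort(-st[1:,4])[:3]+1:
        p=A[l==i][:,:2].astype(np.float32); print(nm,st[i,4],[np.round(a,4) for a in cv2.minAreaRect(p)])
c=snap('scene','s2'); S=cloud(c); X,Y,Z=[S[...,i] for i in range(3)]
m=(Z>.268)&(Z<.276)&(X>.6)&(X<.85)&(Y<0)&(Y>-.3); p=S[m][:,:2].astype(np.float32); print('head',m.sum(),p.mean(0),cv2.minAreaRect(p))
m=(Z>.295)&(Z<.32)&(X>.55)&(X<.85)&(Y<0)&(Y>-.3); print('knob',m.sum(),S[m].mean(0))
E
```

```text
[ 0.558  0.074 -0.488  1.64   0.035  1.435 -1.453]
wrist 750 [array([0.4565, 0.2665]), array([0.166 , 0.2478]), np.float64(3.6558)]
wrist 219 [array([0.4678, 0.34  ]), array([0.0553, 0.0527]), np.float64(8.2614)]
wrist 1 [array([0.489, 0.347]), array([0., 0.]), np.float64(0.0)]
scene 41 [array([0.4689, 0.3538]), array([0.0293, 0.0591]), np.float64(78.4757)]
scene 37 [array([0.4694, 0.321 ]), array([0.0239, 0.0714]), np.float64(75.1656)]
scene 29 [array([0.3683, 0.3374]), array([0.0108, 0.0861]), np.float64(5.73)]
head 621 [ 0.6656001  -0.11317351] ((0.6482157707214355, -0.09109828621149063), (0.10572966188192368, 0.17622509598731995), 33.35098648071289)
knob 60 [ 0.69247342 -0.1540799   0.30846407]
```

```bash
python3 - <<'E'
from h import *
plan((.503,-.011,.36,1.75))
E
```

```text
t 6.63 pos [ 0.4377 -0.0976  0.3996] psi 0.054 tilt -1.0 w 0.0915
[0.0698, -0.083, 0.0397, 0.0006, -0.0003, -1.6961]
```

Emit:
carry_out(motion=[0.0698, -0.083, 0.04, 0, 0, -1.696, 100, 0.0698, -0.083, 0.04, 0, 0, -1.696, 100, 0.0698, -0.083, 0.04, 0, 0, -1.696, 100, 0.0698, -0.083, 0.04, 0, 0, -1.696, 100, 0.0698, -0.083, 0.04, 0, 0, -1.696, 100, 0.0698, -0.083, 0.04, 0, 0, -1.696, 100, 0.0698, -0.083, 0.04, 0, 0, -1.696, 100, 0.0698, -0.083, 0.04, 0, 0, -1.696, 100, 0.0698, -0.083, 0.04, 0, 0, -1.696, 100, 0.0698, -0.083, 0.04, 0, 0, -1.696, 100, 0.0698, -0.083, 0.04, 0, 0, -1.696, 100, 0.0698, -0.083, 0.04, 0, 0, -1.696, 100, 0.0698, -0.083, 0.04, 0, 0, -1.696, 100, 0.0698, -0.083, 0.04, 0, 0, -1.696, 100, 0.0698, -0.083, 0.04, 0, 0, -1.696, 100])

```text
time: 7.88
eef_pos: [0.5034, -0.0114, 0.3592]
eef_rot: [-2.01, -2.413, -0.001]
wrist_force: [0.4, -0.3, 0.5]
grip_width: 0.092
grasp_force: 0.0
```

```bash
python3 - <<'E'
from h import *
print(status.observe()['joints'].round(3))
plan((.503,-.011,.24,3.351),(.503,-.011,.1235,3.351))
E
```

```text
[ 0.566  0.243 -0.805  1.594  0.177  1.381 -0.076]
t 7.88 pos [ 0.5034 -0.0114  0.3592] psi 1.753 tilt -1.0 w 0.092
[0.0004, -0.0002, 0.1192, 0.0005, -0.0009, -1.5983]
[0.0003, -0.0002, 0.2357, 0.0005, -0.0009, -1.5983]
```

Emit:
carry_out(motion=[0, 0, 0.05, 0, 0, -1.598, 100, 0, 0, 0.05, 0, 0, -1.598, 100, 0, 0, 0.05, 0, 0, -1.598, 100, 0, 0, 0.05, 0, 0, -1.598, 100, 0, 0, 0.05, 0, 0, -1.598, 100, 0, 0, 0.05, 0, 0, -1.598, 100, 0, 0, 0.05, 0, 0, -1.598, 100, 0, 0, 0.05, 0, 0, -1.598, 100, 0, 0, 0.05, 0, 0, -1.598, 100, 0, 0, 0.05, 0, 0, -1.598, 100, 0, 0, 0.05, 0, 0, -1.598, 100, 0, 0, 0.05, 0, 0, -1.598, 100, 0, 0, 0.05, 0, 0, -1.598, 100, 0, 0, 0.09, 0, 0, -1.598, 100, 0, 0, 0.13, 0, 0, -1.598, 100, 0, 0, 0.13, 0, 0, -1.598, 100])

```text
time: 9.22
eef_pos: [0.4995, -0.013, 0.2234]
eef_rot: [0.315, -3.116, -0.001]
wrist_force: [-1.8, -0.7, -0.7]
grip_width: 0.0917
grasp_force: 0.0
```

```bash
python3 - <<'E'
from h import *
print(status.observe()['joints'].round(3))
plan((.503,-.011,.1235,3.351))
E
```

```text
[ 0.729  0.451 -1.095  1.809  0.433  1.161  1.264]
t 9.22 pos [ 0.4995 -0.013   0.2234] psi -2.94 tilt -1.0 w 0.0917
[-0.0047, 0.0011, 0.0999, 0.0017, -0.0092, -0.008]
```

Emit:
carry_out(motion=[-0.0045, 0.001, 0.01, 0, 0, -0.008, 100, -0.0045, 0.001, 0.035, 0, 0, -0.008, 100, -0.0045, 0.001, 0.06, 0, 0, -0.008, 100, -0.0045, 0.001, 0.08, 0, 0, -0.008, 100, -0.0045, 0.001, 0.093, 0, 0, -0.008, 100, -0.0045, 0.001, 0.0995, 0, 0, -0.008, 100, -0.0045, 0.001, 0.0995, 0, 0, -0.008, 100, -0.0045, 0.001, 0.0995, 0, 0, -0.008, 100])

```text
time: 9.88
eef_pos: [0.5082, -0.0092, 0.1311]
eef_rot: [-0.33, 3.123, 0.0]
wrist_force: [0.1, -0.8, 0.5]
grip_width: 0.0919
grasp_force: 0.0
```

```bash
python3 - <<'E'
from h import *
print(status.observe()['joints'].round(3),status.observe()['wrist_force'])
plan((.503,-.011,.1235,3.351))
c=wsnap('w3'); d=optics.capture('side')['image']
a=cv2.resize(c['image'][:280,60:450],(400,287)); b=cv2.resize(d[120:300,210:400],(380,360))
o=np.zeros((360,780,3),np.uint8); o[:287,:400]=a; o[:,400:]=b; cv2.imwrite('pics/c3.png',o[:,:,::-1])
E
```

```text
[ 0.638  0.557 -1.007  1.915  0.567  0.984  1.151] [ 0.05288988 -0.77821473  0.54586728]
t 9.88 pos [ 0.5082 -0.0092  0.1311] psi -2.931 tilt -1.0 w 0.0919
[0.0055, -0.0007, 0.0076, -0.0001, 0.0014, 0.0011]
```

View pics/c3.png

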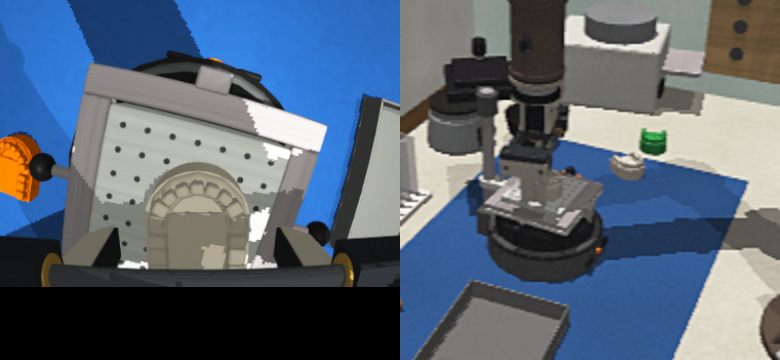

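Wrist crop: the cast sits squarely between the fingers at (200,215), fully clear of both pads.

Emit:
carry_out(motion=[0.0055, -0.0007, 0.004, 0, 0, 0, 100, 0.0055, -0.0007, 0.0076, 0, 0, 0, 100, 0.0055, -0.0007, 0.0076, 0, 0, 0, 100, 0.0055, -0.0007, 0.0076, 0, 0, 0, 0, 0.0055, -0.0007, 0.0076, 0, 0, 0, 0, 0.0055, -0.0007, 0.0076, 0, 0, 0, 0, 0.0055, -0.0007, 0.0076, 0, 0, 0, 0, 0.0055, -0.0007, 0.0076, 0, 0, 0, 0, 0.0055, -0.0007, 0.0076, 0, 0, 0, 0, 0.0055, -0.0007, 0.0076, 0, 0, 0, 0, 0.0055, -0.0007, 0.0076, 0, 0, 0, 0, 0.0055, -0.0007, 0.0076, 0, 0, 0, 0, 0.0055, -0.0007, 0.0076, 0, 0, 0, 0])

```text
time: 11.07
eef_pos: [0.5021, -0.0113, 0.1224]
eef_rot: [-0.33, 3.124, 0.0]
wrist_force: [0.2, -0.0, -0.1]
grip_width: 0.0555
grasp_force: 30.0
```

```bash
python3 - <<'E'
from h import *
s=status.observe();print(s['grasp_force'],s['wrist_force'])
# tcp over pan: cast centre + .008 along cast x (yaw psi-pi)
ps=1.635; y=ps-np.pi; x0,y0=.4603+.008*np.cos(y),.2066+.008*np.sin(y); print(x0,y0)
plan((.503,-.011,.22,3.351),(x0,y0,.22,1.95))
E
```

```text
29.99922955990769 [ 0.15674803 -0.03367344 -0.10831434]
0.46081327658541676 0.19861648278345548
t 11.07 pos [ 0.5021 -0.0113  0.1224] psi -2.931 tilt -1.0 w 0.0555
[-0.001, 0.0001, -0.0976, 0.0, 0.0001, 0.0011]
[-0.0035, 0.2139, -0.0976, 0.0001, 0.0001, 1.4021]
```

Emit:
carry_out(motion=[0, 0, -0.015, 0, 0, 0, 0, 0, 0, -0.05, 0, 0, 0, 0, 0, 0, -0.09, 0, 0, 0, 0, -0.0035, 0.03, -0.0976, 0, 0, 1.7, 0, -0.0035, 0.06, -0.0976, 0, 0, 1.7, 0, -0.0035, 0.09, -0.0976, 0, 0, 1.7, 0, -0.0035, 0.12, -0.0976, 0, 0, 1.7, 0, -0.0035, 0.15, -0.0976, 0, 0, 1.7, 0, -0.0035, 0.18, -0.0976, 0, 0, 1.7, 0, -0.0035, 0.21, -0.0976, 0, 0, 1.7, 0, -0.0035, 0.214, -0.0976, 0, 0, 1.7, 0, -0.0035, 0.214, -0.0976, 0, 0, 1.7, 0, -0.0035, 0.214, -0.0976, 0, 0, 1.7, 0, -0.0035, 0.214, -0.0976, 0, 0, 1.7, 0, -0.0035, 0.214, -0.0976, 0, 0, 1.7, 0, -0.0035, 0.214, -0.0976, 0, 0, 1.716, 0, -0.0035, 0.214, -0.0976, 0, 0, 1.716, 0, -0.0035, 0.214, -0.0976, 0, 0, 1.716, 0, -0.0035, 0.214, -0.0976, 0, 0, 1.716, 0])

```text
time: 12.65
eef_pos: [0.4605, 0.1986, 0.2198]
eef_rot: [2.144, 2.296, -0.001]
wrist_force: [-0.2, -0.5, -1.4]
grip_width: 0.0559
grasp_force: 30.0
```

```bash
python3 - <<'E'
from h import *
s=status.observe();print(s['grasp_force'],s['wrist_force'],s['joints'].round(3))
plan((.4608,.1986,.03,1.635),(.4608,.1986,.0065,1.635))
E
```

```text
29.99862846612814 [-0.16888124 -0.5488181  -1.44424438] [ 0.041  0.327 -0.702  1.834  0.239  1.067 -0.683]
t 12.65 pos [0.4605 0.1986 0.2198] psi 1.639 tilt -1.0 w 0.0559
[0.0001, 0.0003, 0.1898, -0.0002, 0.0004, 0.0044]
[0.0001, 0.0003, 0.2133, -0.0002, 0.0004, 0.0044]
```

Lower gently, checking contact near the floor.

Emit:
carry_out(motion=[0, 0, 0.03, 0, 0, 0, 0, 0, 0, 0.065, 0, 0, 0, 0, 0, 0, 0.1, 0, 0, 0, 0, 0, 0, 0.135, 0, 0, 0, 0, 0, 0, 0.165, 0, 0, 0, 0, 0, 0, 0.185, 0, 0, 0, 0, 0, 0, 0.196, 0, 0, 0, 0, 0, 0, 0.203, 0, 0, 0, 0, 0, 0, 0.208, 0, 0, 0, 0, 0, 0, 0.211, 0, 0, 0, 0, 0, 0, 0.212, 0, 0, 0, 0, 0, 0, 0.212, 0, 0, 0, 0, 0, 0, 0.212, 0, 0, 0, 0])

```text
time: 13.73
eef_pos: [0.4613, 0.1988, 0.0087]
eef_rot: [2.147, 2.292, 0.002]
wrist_force: [1.6, -0.3, -0.5]
grip_width: 0.0559
grasp_force: 30.0
```

```bash
python3 - <<'E'
from h import *
s=status.observe();print(s['grasp_force'],s['wrist_force'],s['joints'].round(3))
plan((.4608,.1986,.0055,1.635))
E
```

```text
29.998362105397973 [ 1.5630173  -0.33404426 -0.53737314] [-0.121  0.603 -0.532  2.049  0.517  0.621 -0.94 ]
t 13.73 pos [0.4613 0.1988 0.0087] psi 1.636 tilt -1.0 w 0.0559
[-0.0002, -0.0005, 0.0032, 0.0014, -0.0004, 0.0011]
```

Emit:
carry_out(motion=[0, 0, 0.001, 0, 0, 0, 0, 0, 0, 0.002, 0, 0, 0, 0, 0, 0, 0.0025, 0, 0, 0, 0, 0, 0, 0.0025, 0, 0, 0, 0])

```text
time: 14.07
eef_pos: [0.4608, 0.1985, 0.0054]
eef_rot: [2.148, 2.293, -0.0]
wrist_force: [0.5, -0.8, -1.3]
grip_width: 0.0559
grasp_force: 30.0
```

Emit:
carry_out(motion=[0, 0, 0.0007, 0, 0, 0, 0, 0, 0, 0.0014, 0, 0, 0, 0, 0, 0, 0.0014, 0, 0, 0, 0])

```text
time: 14.32
eef_pos: [0.4608, 0.1986, 0.0053]
eef_rot: [2.147, 2.292, 0.0]
wrist_force: [-4.7, -4.0, 21.0]
grip_width: 0.0554
grasp_force: 30.0
```

Emit:
carry_out(motion=[0, 0, -0.0008, 0, 0, 0, 0, 0, 0, -0.0008, 0, 0, 0, 80, 0, 0, -0.0008, 0, 0, 0, 80, 0, 0, -0.0008, 0, 0, 0, 80, 0, 0, -0.0008, 0, 0, 0, 80, 0, 0, -0.0008, 0, 0, 0, 80, 0, 0, -0.015, 0, 0, 0, 80, 0, 0, -0.04, 0, 0, 0, 80, 0, 0, -0.08, 0, 0, 0, 80, 0, 0, -0.12, 0, 0, 0, 100, 0, 0, -0.16, 0, 0, 0, 100, 0, 0, -0.2, 0, 0, 0, 100, 0, 0, -0.2, 0, 0, 0, 100])

```text
time: 15.4
eef_pos: [0.4636, 0.2012, 0.2112]
eef_rot: [2.145, 2.29, 0.016]
wrist_force: [0.2, 0.7, 0.1]
grip_width: 0.0908
grasp_force: 0.0
```

```bash
python3 - <<'E'
from h import *
c=snap('scene','s3'); S=cloud(c); X,Y,Z=[S[...,i] for i in range(3)]
d=c['image'];cv2.imwrite('pics/c4.png',cv2.resize(d[160:225,80:360][:,:,::-1],None,fx=2.8,fy=2.8,interpolation=cv2.INTER_CUBIC))
def rect(n,m,A=S):
    p=A[m]; print(n,m.sum(),p.mean(0).round(4),[np.round(a,4) for a in cv2.minAreaRect(p[:,:2].astype(np.float32))])
rect('old',(abs(X-.46)<.05)&(abs(Y-.206)<.045)&(Z>.012)&(Z<.06))
print(status.observe()['joints'].round(3))
# new cast: go above
cy=-.684; x0,y0=.446+.008*np.cos(cy),-.3276+.008*np.sin(cy); print(x0,y0)
plan((.44,.12,.25,1.75),(.44,-.1,.27,2.2),(x0,y0,.27,cy+np.pi))
E
```

```text
old 197 [0.4641 0.2005 0.0289] [array([0.4581, 0.2069]), array([0.0918, 0.0692]), np.float64(6.866)]
[ 0.042  0.341 -0.708  1.851  0.258  1.035 -0.704]
0.45220041066230815 -0.3326551862100951
t 15.45 pos [0.4628 0.2    0.208 ] psi 1.636 tilt -1.0 w 0.0919
[-0.0783, -0.0276, -0.0424, 0.0073, -0.0018, -0.1144]
[-0.2978, -0.0417, -0.063, 0.0076, -0.0002, -0.5643]
[-0.5307, -0.0446, -0.0635, 0.0077, 0.0008, -0.8219]
```

View pics/c4.png

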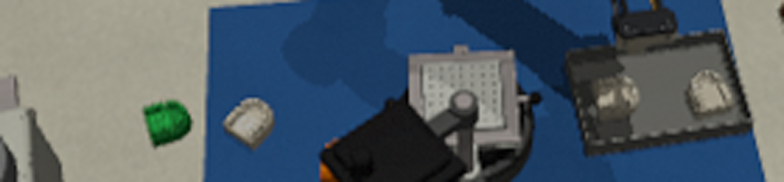

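Emit:
carry_out(motion=[-0.078, -0.027, -0.042, 0, 0, -0.114, 100, -0.078, -0.027, -0.042, 0, 0, -0.114, 100, -0.15, -0.035, -0.063, 0, 0, -0.3, 100, -0.2978, -0.0417, -0.063, 0, 0, -0.564, 100, -0.2978, -0.0417, -0.063, 0, 0, -0.564, 100, -0.2978, -0.0417, -0.063, 0, 0, -0.564, 100, -0.2978, -0.0417, -0.063, 0, 0, -0.564, 100, -0.561, -0.007, -0.055, 0, 0, -0.822, 100, -0.561, -0.007, -0.055, 0, 0, -0.822, 100, -0.561, -0.007, -0.055, 0, 0, -0.822, 100, -0.561, -0.007, -0.055, 0, 0, -0.822, 100, -0.561, -0.007, -0.055, 0, 0, -0.822, 100, -0.561, -0.007, -0.055, 0, 0, -0.822, 100, -0.561, -0.007, -0.055, 0, 0, -0.822, 100, -0.561, -0.007, -0.055, 0, 0, -0.822, 100, -0.561, -0.007, -0.055, 0, 0, -0.822, 100, -0.561, -0.007, -0.055, 0, 0, -0.822, 100, -0.561, -0.007, -0.055, 0, 0, -0.822, 100])

```text
time: 16.95
eef_pos: [0.4901, -0.3608, 0.2577]
eef_rot: [-1.052, -2.958, -0.002]
wrist_force: [-0.2, 0.4, 0.8]
grip_width: 0.0917
grasp_force: 0.0
```

```bash
python3 - <<'E'
from h import *
c=wsnap('w5'); P=np.load('last_wrist.npz')['P'];X,Y,Z=[P[...,i] for i in range(3)]
print(status.observe()['joints'].round(3))
for z0 in(.006,.012,.02):
    m=(abs(X-.446)<.06)&(abs(Y+.328)<.05)&(Z>z0)&(Z<.05)
    n,l,st,ce=cv2.connectedComponentsWithStats(m.astype(np.uint8)); i=1+np.argmax(st[1:,4]); p=P[l==i]
    print(st[i,4],p.mean(0).round(4),[np.round(a,4) for a in cv2.minAreaRect(p[:,:2].astype(np.float32))])
plan((.4522,-.3327,.06,-.684+np.pi),(.4522,-.3327,.004,-.684+np.pi))
E
```

```text
[ 0.937  0.451 -0.575  1.532  0.253  1.235  1.213]
1763 [ 0.4468 -0.3304  0.0261] [array([ 0.4452, -0.3289]), array([0.0557, 0.0615]), np.float64(50.1016)]
1763 [ 0.4468 -0.3304  0.0261] [array([ 0.4452, -0.3289]), array([0.0557, 0.0615]), np.float64(50.1016)]
1763 [ 0.4468 -0.3304  0.0261] [array([ 0.4452, -0.3289]), array([0.0557, 0.0615]), np.float64(50.1016)]
t 17.0 pos [ 0.4903 -0.3601  0.2583] psi 2.46 tilt -1.0 w 0.0919
[0.0466, -0.0028, 0.1984, 0.0005, -0.0015, 0.0021]
[0.0465, -0.0029, 0.2544, 0.0005, -0.0015, 0.0021]
```

Emit:
carry_out(motion=[0.0467, -0.0043, 0.03, 0, 0, 0.015, 100, 0.0467, -0.0043, 0.07, 0, 0, 0.015, 100, 0.0467, -0.0043, 0.11, 0, 0, 0.015, 100, 0.0467, -0.0043, 0.15, 0, 0, 0.015, 100, 0.0467, -0.0043, 0.185, 0, 0, 0.015, 100, 0.0467, -0.0043, 0.215, 0, 0, 0.015, 100, 0.0467, -0.0043, 0.235, 0, 0, 0.015, 100, 0.0467, -0.0043, 0.245, 0, 0, 0.015, 100, 0.0467, -0.0043, 0.249, 0, 0, 0.015, 100, 0.0467, -0.0043, 0.249, 0, 0, 0.015, 100])

```text
time: 17.83
eef_pos: [0.4517, -0.3347, 0.0102]
eef_rot: [-1.073, -2.952, -0.0]
wrist_force: [0.3, 0.2, 0.8]
grip_width: 0.092
grasp_force: 0.0
```

```bash
python3 - <<'E'
from h import *
plan((.4513,-.334,.0035,2.445))
E
```

```text
t 17.83 pos [ 0.4517 -0.3347  0.0102] psi 2.444 tilt -1.0 w 0.092
[0.0007, 0.0003, 0.0067, 0.0002, -0.0003, -0.0007]
```

Emit:
carry_out(motion=[0, 0, 0.003, 0, 0, 0, 100, 0, 0, 0.006, 0, 0, 0, 100, 0, 0, 0.006, 0, 0, 0, 100, 0, 0, 0.006, 0, 0, 0, 0, 0, 0, 0.006, 0, 0, 0, 0, 0, 0, 0.006, 0, 0, 0, 0, 0, 0, 0.006, 0, 0, 0, 0, 0, 0, 0.006, 0, 0, 0, 0, 0, 0, 0.006, 0, 0, 0, 0, 0, 0, 0.006, 0, 0, 0, 0, 0, 0, 0.006, 0, 0, 0, 0, 0, 0, 0.006, 0, 0, 0, 0, 0, 0, 0.006, 0, 0, 0, 0])

```text
time: 18.92
eef_pos: [0.4515, -0.3355, 0.0041]
eef_rot: [1.075, 2.952, -0.0]
wrist_force: [0.3, 0.3, 2.0]
grip_width: 0.056
grasp_force: 30.0
```

```bash
python3 - <<'E'
from h import *
q=-.044; x0,y0=.497+.008*np.cos(q),-.0235+.008*np.sin(q); print(x0,y0)
x,y,z=status.observe()['eef_pos']
plan((x,y,.2,2.445),(.42,-.2,.2,2.8),(x0,y0,.2,np.pi+q))
E
```

```text
0.5049922572492848 -0.023851886432327243
t 18.92 pos [ 0.4515 -0.3355  0.0041] psi 2.443 tilt -1.0 w 0.056
[-0.0, 0.0, -0.1959, 0.0, 0.0001, -0.002]
[0.1112, 0.0835, -0.1959, 0.0, 0.0001, -0.357]
[0.1594, 0.2731, -0.1959, -0.0, 0.0001, -0.6546]
```

Emit:
carry_out(motion=[0, 0, -0.015, 0, 0, 0, 0, 0, 0, -0.05, 0, 0, 0, 0, 0, 0, -0.09, 0, 0, 0, 0, 0, 0, -0.13, 0, 0, 0, 0, 0, 0, -0.17, 0, 0, 0, 0, 0.04, 0.03, -0.196, 0, 0, -0.1, 0, 0.075, 0.055, -0.196, 0, 0, -0.2, 0, 0.1112, 0.0835, -0.196, 0, 0, -0.3, 0, 0.122, 0.12, -0.196, 0, 0, -0.4, 0, 0.131, 0.155, -0.196, 0, 0, -0.48, 0, 0.139, 0.19, -0.196, 0, 0, -0.55, 0, 0.147, 0.225, -0.196, 0, 0, -0.6, 0, 0.154, 0.255, -0.196, 0, 0, -0.655, 0, 0.1594, 0.273, -0.196, 0, 0, -0.655, 0, 0.1594, 0.273, -0.196, 0, 0, -0.655, 0, 0.1594, 0.273, -0.196, 0, 0, -0.655, 0, 0.1594, 0.273, -0.196, 0, 0, -0.655, 0, 0.1594, 0.273, -0.196, 0, 0, -0.655, 0])

```text
time: 20.42
eef_pos: [0.5043, -0.0254, 0.1997]
eef_rot: [-0.071, -3.14, 0.001]
wrist_force: [0.8, -0.2, -1.4]
grip_width: 0.0554
grasp_force: 30.0
```

```bash
python3 - <<'E'
from h import *
s=status.observe(); print(s['grasp_force'],s['wrist_force'],s['joints'].round(3))
plan((.505,-.0239,.127,np.pi-.044))
wsnap('w6'); P=np.load('last_wrist.npz')['P'];X,Y,Z=[P[...,i] for i in range(3)]
m=(abs(X-.497)<.08)&(abs(Y+.023)<.08)&(Z>.117)&(Z<.123)
p=P[m];print(m.sum(),[np.round(a,4) for a in cv2.minAreaRect(p[:,:2].astype(np.float32))],p.min(0),p.max(0))
E
```

```text
29.986609518527985 [ 0.83629858 -0.18434282 -1.42368074] [ 0.582  0.39  -0.832  1.847  0.33   1.05   1.145]
t 20.42 pos [ 0.5043 -0.0254  0.1997] psi 3.096 tilt -1.0 w 0.0554
[-0.0007, 0.0016, 0.0727, -0.0009, -0.0009, -0.0015]
8712 [array([ 0.487 , -0.0229]), array([0.1084, 0.0886]), np.float64(87.1185)] [ 0.44082889 -0.07878413  0.11701524] [0.53390694 0.03232072 0.12264093]
```

Emit:
carry_out(motion=[0, 0.001, 0.02, 0, 0, 0, 0, 0, 0.001, 0.04, 0, 0, 0, 0, 0, 0.001, 0.055, 0, 0, 0, 0, 0, 0.001, 0.065, 0, 0, 0, 0, 0, 0.001, 0.071, 0, 0, 0, 0, 0, 0.001, 0.0735, 0, 0, 0, 0, 0, 0.001, 0.0735, 0, 0, 0, 0, 0, 0.001, 0.0735, 0, 0, 0, 0])

```text
time: 21.13
eef_pos: [0.5054, -0.023, 0.1271]
eef_rot: [0.069, 3.14, -0.0]
wrist_force: [0.5, -0.4, -2.0]
grip_width: 0.0557
grasp_force: 30.0
```

Emit:
carry_out(motion=[0, 0, 0.0008, 0, 0, 0, 0, 0, 0, 0.0016, 0, 0, 0, 0, 0, 0, 0.0024, 0, 0, 0, 0, 0, 0, 0.0024, 0, 0, 0, 0])

```text
time: 21.47
eef_pos: [0.505, -0.023, 0.1242]
eef_rot: [0.068, 3.141, -0.0]
wrist_force: [-0.4, 0.6, -1.8]
grip_width: 0.056
grasp_force: 30.0
```

Emit:
carry_out(motion=[0, 0, 0.0005, 0, 0, 0, 0, 0, 0, 0.001, 0, 0, 0, 0, 0, 0, 0.001, 0, 0, 0, 0])

```text
time: 21.72
eef_pos: [0.5051, -0.0229, 0.124]
eef_rot: [0.068, 3.14, -0.001]
wrist_force: [-4.9, -1.8, 10.9]
grip_width: 0.0555
grasp_force: 30.0
```

Emit:
carry_out(motion=[0, 0, 0.0005, 0, 0, 0, 0, 0, 0, 0.0005, 0, 0, 0, 90, 0, 0, 0.0005, 0, 0, 0, 90, 0, 0, 0.0005, 0, 0, 0, 90, 0, 0, 0.0005, 0, 0, 0, 90, 0, 0, 0.0005, 0, 0, 0, 90, 0, 0, 0.0005, 0, 0, 0, 90, 0, 0, -0.015, 0, 0, 0, 90, 0, 0, -0.04, 0, 0, 0, 90, 0, 0, -0.08, 0, 0, 0, 90, 0, 0, -0.12, 0, 0, 0, 90, 0, 0, -0.16, 0, 0, 0, 90, 0.03, 0, -0.2, 0, 0, 0, 90, 0.06, 0, -0.23, 0, 0, 0, 90, 0.06, 0, -0.26, 0, 0, 0, 90, 0.06, 0, -0.26, 0, 0, 0, 90, 0.06, 0, -0.26, 0, 0, 0, 90])

```text
time: 23.13
eef_pos: [0.4456, -0.0202, 0.385]
eef_rot: [0.069, 3.137, -0.003]
wrist_force: [0.2, 0.5, 0.1]
grip_width: 0.0826
grasp_force: 0.0
```

```bash
python3 - <<'E'
from h import *
c=wsnap('w7'); P=np.load('last_wrist.npz')['P']; plan()
d=snap('side','side7'); S=cloud(d); e=snap('scene','s7'); E=cloud(e)
for n,A in(('wrist',P),('side',S),('scene',E)):
    X,Y,Z=[A[...,i] for i in range(3)]
    for nm,m in(('new',(abs(X-.497)<.05)&(abs(Y+.023)<.05)&(Z>.128)&(Z<.16)),('old',(abs(X-.46)<.05)&(abs(Y-.206)<.05)&(Z>.012)&(Z<.05)),('plate',(abs(X-.497)<.075)&(abs(Y+.023)<.075)&(Z>.117)&(Z<.123)),('knob',(Z>.295)&(Z<.32)&(X>.6)&(X<.85)&(Y<0)&(Y>-.3))):
        p=A[m]
        if len(p)>9: print(n,nm,len(p),p.mean(0).round(4),[np.round(a,4) for a in cv2.minAreaRect(p[:,:2].astype(np.float32))],p[:,2].max().round(4))
o=np.zeros((600,760,3),np.uint8)
o[:285,:380]=cv2.resize(c['image'],(380,285)); o[:285,380:]=cv2.resize(d['image'],(380,285))
o[285:]=cv2.resize(e['image'][140:340,60:360],(760,315)) if 0 else cv2.resize(e['image'][140:290,60:422],(760,315))
cv2.imwrite('pics/c7.png',o[:,:,::-1])
E
```

```text
t 23.18 pos [ 0.4451 -0.0205  0.3834] psi 3.097 tilt -1.0 w 0.0825
wrist new 1556 [ 0.4956 -0.0234  0.1455] [array([ 0.4964, -0.024 ]), array([0.0556, 0.0632]), np.float64(88.6256)] 0.156
wrist old 898 [0.4599 0.1995 0.029 ] [array([0.4612, 0.2047]), array([0.0569, 0.0611]), np.float64(2.3572)] 0.039
wrist plate 3310 [ 0.4897 -0.0224  0.12  ] [array([ 0.4963, -0.0228]), array([0.1074, 0.1077]), np.float64(87.5052)] 0.1227
side new 257 [ 0.4954 -0.0121  0.1438] [array([ 0.4962, -0.0166]), array([0.055 , 0.0637]), np.float64(84.5562)] 0.157
side old 335 [0.4569 0.2128 0.0282] [array([0.4598, 0.2089]), array([0.0583, 0.0632]), np.float64(8.9993)] 0.041
side plate 327 [ 0.4858 -0.0028  0.1204] [array([ 0.4894, -0.0202]), array([0.1118, 0.1257]), np.float64(88.9203)] 0.123
side knob 45 [ 0.6863 -0.1445  0.3053] [array([ 0.6882, -0.1482]), array([0.0241, 0.0228]), np.float64(70.2344)] 0.3136
scene new 154 [ 0.4948 -0.0239  0.1481] [array([ 0.4889, -0.0207]), array([0.081 , 0.0783]), np.float64(86.0235)] 0.159
scene old 197 [0.4645 0.2001 0.0287] [array([0.471 , 0.2024]), array([0.08  , 0.0854]), np.float64(71.7405)] 0.0429
scene plate 262 [ 0.4929 -0.0161  0.12  ] [array([ 0.4958, -0.0245]), array([0.1441, 0.1475]), np.float64(88.2113)] 0.123
scene knob 58 [ 0.6924 -0.1541  0.3086] [array([ 0.6904, -0.154 ]), array([0.0231, 0.0272]), np.float64(89.6335)] 0.3183
```

View pics/c7.png

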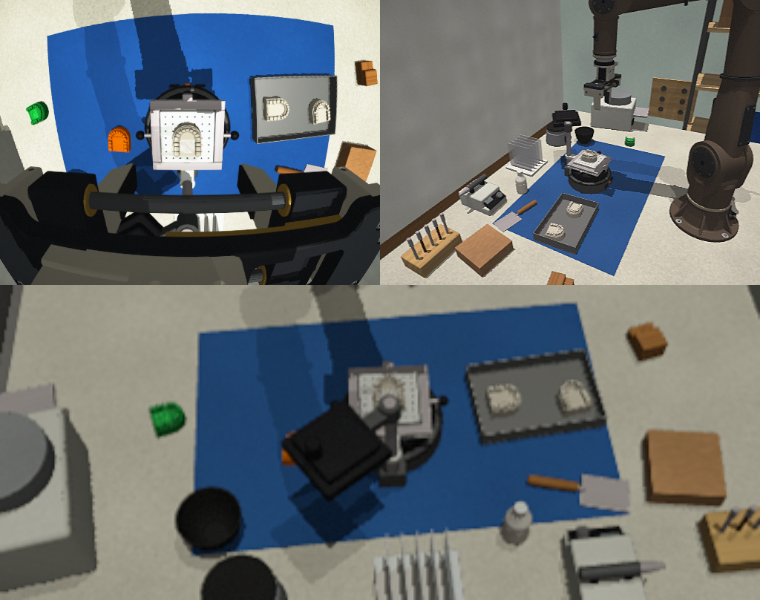

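The pictures show the new cast centred on the plate with its heel to the column (187,140), both casts in the pan, the heater at its stop and nothing else moved.

```bash
python3 -c "
from bench import bot; print(bot.hand_in())"
```

```text
the job is handed in; nothing more can be done
None
```

The job is handed in at about 23 s of the 72 s allowed, with no verdict shown: the final camera check had the heater at its stop (about 2.2 rad), the old cast teeth up in the pan's free half, and the new cast about 1 mm off the plate's centre, square, with its heel to the column.

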